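Fetch the check weight from behind the bottles for the scale check

TASK

The portion scale is due for its check: move the three bottles standing in front of the check weights upright into the blue basket, and only then fetch the larger, steel weight and set it down gently in the middle of the scale's pan. With the weight on the pan, put every bottle back upright on the ring where it stood before, so that the row is in its old order. Leave the small brass weight, the brush and the refractometer where they are, and do not let a bottle or the steel weight fall over.

Things in the scene. Friction and masses are not known exactly. Their poses are not given: they have to be found in the camera images.
- bottle_green: Loose filled plastic bottle, green with a white band and white cap; 160 mm tall, 0.35 to 0.5 kg. Body 56 mm across up to 55 mm below the top, then a shoulder cone ending 30 mm below the top; cap: cylinder 30 mm across, the topmost 26 mm, fit to grip from above. Origin: centre of its underside, z up. The three bottles start upright in a row on the tray, in any order.
- bottle_yellow: Loose filled plastic bottle, yellow, with a white paper band and a black cap; 170 mm tall, otherwise of the same sizes as the green one. Origin: centre of its underside, z up.
- bottle_white: Loose filled plastic bottle, white, with a red band and a red cap; 180 mm tall, otherwise of the same sizes as the green one. Origin: centre of its underside, z up.
- weight_steel: The larger check weight: loose stainless steel cylinder 40 mm across and 42 mm tall with a knob 30 mm across on top, 60 mm tall in all, about 0.5 kg. Origin: centre of its underside, z up. It stands on the tray behind the row of bottles (seen from the robot).
- weight_brass: The smaller check weight: loose brass cylinder 30 mm across and 28 mm tall with a knob 22 mm across, 43 mm tall in all. Origin: centre of its underside, z up. It stands beside the steel weight, about 80 mm from it; to be left alone.
- scale: Bench scale, fixed: square stainless pan 200 mm (x) by 190 mm (y) with its flat top 75 mm above the bench; a white housing with display and keys joins on at its -x side, 95 mm deep and at most 85 mm high. Origin: on the bench right under the centre of the pan.
- basket: Open light-blue slotted plastic basket, fixed, empty: 300 mm (x) by 200 mm (y) outside, 60 mm high, walls 4 mm, floor 5 mm thick. Origin: centre of its underside. It has room for the three bottles 85 mm apart along its x axis.
- tray: Flat stainless drip tray with dark rubber inlay, fixed, 170 mm (x) by 230 mm (y), floor 4 mm thick, rim 12 mm high. Origin: centre of its underside. Three white rings on its floor at x = -32 mm, y = -70, 0 and 70 mm show the bottles' places (each stands within 5 mm of a ring's centre); the weights stand at about x = 32 mm, y = -40 and 40 mm, either way round.
- brush: Loose blue scrubbing brush with white bristles, 200 mm long along its x axis, 46 mm wide, 38 mm high, lying on the bench beyond the tray; to be left alone. Origin: on the bench, near its middle.
- refractometer: Loose hand refractometer, black tube with an aluminium end, 170 mm long along its x axis, 34 mm high, lying on the bench between robot and tray; to be left alone. Origin: on the bench, near its middle.

How it is judged:
By the outcome, as a careful person would: the job done as asked, in the order asked, and still so for the second after the job is handed in, with the robot touching nothing.
It also fails if it takes over 147 s, if anything falls off the work surface, if the arm or the gripper's body presses on something with over 40 N, if the wrist force passes 120 N, or if a joint passes its speed limit or range.

ROBOT

A 7-joint arm with a two-finger parallel gripper is mounted at the origin on the work surface. World frame = base frame: x ahead of the robot, y to its left, z up, the work surface at z = 0. Lengths are in m, angles in rad, forces in N, time in s.
With the tool pointing down it reaches from about 0.425 to 0.925 m from the base axis. Payload 6.8 kg.
Tool frame: the origin (TCP) lies on the centre line of the jaws, within the pads' length; the fingertips stand 14 mm ahead of it and the grasp point (between the pads) lies 5 mm behind it; z points along the fingers, y is the line along which they close (so a half turn about z gives the same grasp; the last joint's range is limited). The gripper opens to 85 mm and grips with 20 to 120 N. Pads are 22 mm wide; open, the fingers measure 114 mm over their backs; the gripper's body (76 mm by 85 mm) begins 54 mm behind the grasp point. The pads swing forward as they close: fully open they stand 13 mm farther back than shut.
Start: joints at [1.114, 0.477, 0.022, 1.555, -0.011, 1.109, -0.083], TCP at [0.231, -0.634, 0.245] pointing down, gripper open.
Joint ranges: [-2.96, 2.96], [-0.34, 2.1], [-1.41, 1.46], [0.24, 2.44], [-1.37, 4.51], [0.17, 1.92], [-2.96, 2.96]. Speed limits (rad/s): [2.39, 2.39, 3.14, 3.14, 3.14, 3.14, 3.14].

INTERFACE

Orientations are given as a unit quaternion [w, x, y, z].
In Python, from station import bot gives the robot as it stands. The module is installed in compiled form; this text tells all that it offers.
- The arm moves only by the tool drive_tool, never from a script. Its argument "commands" is a list of rows, each an object with "hand": the opening, from 0 (shut) to 1 (fully open); "translation": the shift along the world's x, y, z in mm, a list of three; "angular": the turn, a rotation vector about the world's x, y, z in rad, a list of three. In form: [{"hand": hand, "translation": [tx, ty, tz], "angular": [ax, ay, az]}, ...]. A call has 1 to 12 rows; each row is the pose to reach, as a shift and turn from the pose commanded when the call began; what a row does not reach only later rows make up. A row lasts 1/8 s, in which the tool goes at most 62.5 mm and 10.7 degrees, less where a joint would pass 70% of its speed; a pose out of reach is approached as far as the arm can. A call with a gripper value outside its range is refused whole. The fingers move at their own pace and stop on an object; "force" is the grip in N (left out, the last holds). Time passes only in rows, so rows that repeat a pose let the fingers close. It gives the time, the measured TCP pose, the force, the opening and the grip force at its end, in the units of the state.
- bot.get_obs(): the state, without advancing time (a new reading comes with each control period).
- bot.read_camera(name): name is "scene" or "top" or "wrist"; returns the picture (420x560x3 uint8, red, green, blue); there is no depth.
- bot.camera_model(name): a dict with "fx", "fy", "cx", "cy" (pixels), "view" (4x4, takes a point from world to camera coordinates). Camera axes: x right, y up, looking along -z (the intrinsics and any distortion apply to the point x, -y, -z); pixel columns grow to the right and rows downward; lengths in m; the calibration is good to about 2 mm. A picture is of the moment at which its call begins: read the wrist's pose just before it. camera_model takes no time and is no camera call; for the wrist camera it gives the pose at the moment of the call.
- bot.hand_in(): hands the job in; it is judged then, once.
Trained networks look in the newest picture that a camera, given by its name, has taken for a name from the list of things; names that differ only in an ending like _2 or _b are one class to them, and where a whole thing is asked for, a point or a joint stands for the part that bears it (a point fixed in the world has none). Each returns a list of dicts, best first, with "score" (0 to 1); they miss things now and then, are a little off and sometimes report something else, mostly with a low value. They report only what shows in the picture. A call takes as long as a camera call.
- bot.find_in(camera, query): "position" ([column, row] in pixels, amid what is visible of it).
- bot.outline_of(camera, query): "pixels" (420x560 bool, what is visible of it) and "position" ([column, row] in pixels, amid what is visible of it).
The state is a dict: "t": time; "q": joint angles; "joint_vel": joint speeds; "joint_torque": joint torques, N m; "eef_pos": TCP position; "tool_rot": TCP orientation; "contact_force": force on the tool from outside, world axes, zero at the start; "torque": the same for the moment, N m; "gripper_width": opening from 0.0 (shut) to 1.0 (fully open); "grasp_force": force on a finger pad.
Only numpy, scipy, OpenCV 4.12 (cv2) and the standard library are available. Lean on these libraries where they do the work, as an engineer would, in place of code of your own. Each camera call takes 0.05 s, during which the arm holds its last target. There are 200 camera calls.

## Working session

There is one attempt and no reset: what is moved stays moved. The work goes in short steps, Python scripts to look and compute and a tool call to move; the robot and the scene stay as the last step left them, time stands still between calls to the robot, and variables do not carry over. Pictures are saved under pics/ and viewed, at most 14 in all, crops included, and the job is handed in when it is done.

Besides the shell and the picture viewer there is one more tool, called after "Call:" by a JSON object that holds its "op" and its "data", one argument or row to a line. drive_tool: Moves the arm, as the interface text tells. Its arguments: {"type":"object","properties":{"commands":{"type":"array","items":{"type":"object","properties":{"hand":{"type":"number"},"translation":{"type":"array","items":{"type":"number"}},"angular":{"type":"array","items":{"type":"number"}}}}},"force":{"type":"number"}},"required":["commands"]}

```bash
mkdir -p pics; ls
python3 - <<'E'
from station import bot
import cv2,numpy as np
o=bot.get_obs();print({k:np.round(v,3).tolist() for k,v in o.items()})
for n in("scene","top","wrist"):
    im=bot.read_camera(n);cv2.imwrite(f"pics/{n}0.png",im[...,::-1])
    m=bot.camera_model(n);print(n,{k:np.round(v,4).tolist() for k,v in m.items()})
E
```

```text
pics
{'t': 0.0, 'q': [1.114, 0.478, 0.022, 1.556, -0.011, 1.109, -0.083], 'joint_vel': [-0.001, -0.001, -0.0, -0.001, -0.0, -0.0, -0.001], 'joint_torque': [0.001, -59.645, 1.609, -28.119, 0.013, 0.009, 0.0], 'eef_pos': [0.23, -0.634, 0.244], 'tool_rot': [-0.001, 0.985, 0.174, -0.0], 'contact_force': [-0.383, -0.981, -0.22], 'torque': [0.053, 0.01, -0.024], 'grasp_force': 0.0, 'gripper_width': 1.0}
scene {'fx': 526.379, 'fy': 526.379, 'cx': 287.0054, 'cy': 212.239, 'view': [[-0.8797, 0.4755, -0.005, 0.5122], [-0.377, -0.6909, 0.6168, 0.1888], [0.2899, 0.5445, 0.7871, -1.2705], [0.0, 0.0, 0.0, 1.0]]}
top {'fx': 404.7239, 'fy': 404.7239, 'cx': 278.1373, 'cy': 207.4233, 'view': [[0.0036, -1.0, 0.0002, -0.0171], [0.9847, 0.0036, 0.1744, -0.5897], [-0.1744, -0.0004, 0.9847, -0.8604], [0.0, 0.0, 0.0, 1.0]]}
wrist {'fx': 326.9679, 'fy': 326.9679, 'cx': 278.8487, 'cy': 212.3201, 'view': [[0.3417, -0.9398, -0.0005, -0.6742], [0.89, 0.3238, -0.3211, 0.0415], [0.3019, 0.1092, 0.947, -0.3806], [0.0, 0.0, 0.0, 1.0]]}
```

View pics/scene0.png

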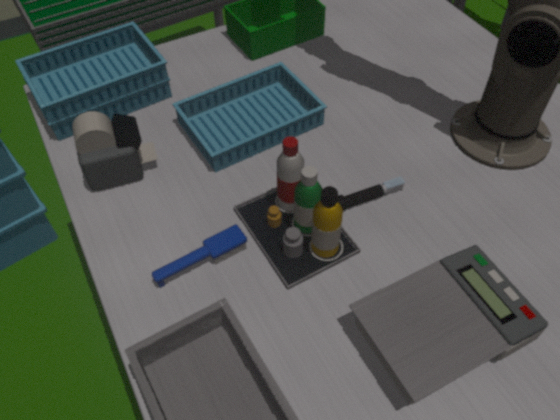

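View pics/top0.png

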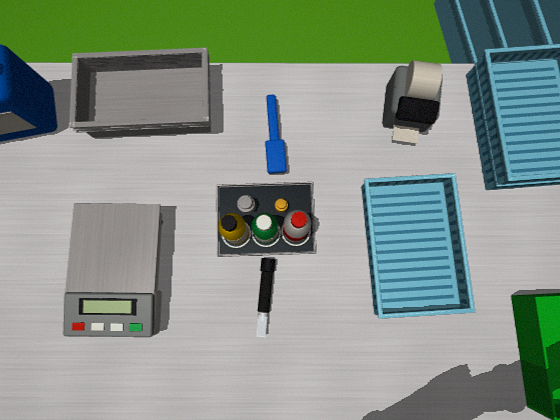

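The scene view shows the bottles in the tray, with the basket beyond them and the scale nearest the camera. In the top view (up = +x, left = +y) the caps are yellow/black (229,222), green/white (264,222) and white/red (298,219). The steel weight is at (246,203), brass at (281,204), the basket is centred near (418,246), and the pan near (115,248).

```bash
cat > h.py <<'E'
import numpy as np, cv2
from scipy.optimize import minimize, least_squares
from station import bot
def proj(m,P):
    V=np.array(m["view"]);p=np.asarray(P,float)@V[:3,:3].T+V[:3,3]
    return np.c_[m["cx"]+m["fx"]*p[:,0]/-p[:,2], m["cy"]-m["fy"]*p[:,1]/-p[:,2]]
def ray(m,uv):
    V=np.array(m["view"]);R,t=V[:3,:3],V[:3,3]
    d=np.array([(uv[0]-m["cx"])/m["fx"],-(uv[1]-m["cy"])/m["fy"],-1.])
    return -R.T@t, R.T@d
def onplane(m,uv,z):
    c,d=ray(m,uv);return c+d*(z-c[2])/d[2]
def tri(obs):  # [(model,uv)] -> point, residual px
    f=lambda p:np.concatenate([proj(m,[p])[0]-uv for m,uv in obs])
    r=least_squares(f,[.6,0,.1]);return r.x,np.abs(r.fun).max()
def cyl(r,z0,z1):
    a=np.linspace(0,2*np.pi,40,endpoint=False)
    return np.concatenate([np.c_[r*np.cos(a),r*np.sin(a),0*a+z] for z in(z0,z1)])
def box(x,y,z0,z1): return np.array([[i*x/2,j*y/2,z] for i in(-1,1) for j in(-1,1) for z in(z0,z1)])
def pose(P,x,y,yaw,z=0):
    c,s=np.cos(yaw),np.sin(yaw);return P@np.array([[c,s,0],[-s,c,0],[0,0,1]])+[x,y,z]
def hullmask(m,P,S=3):
    h=cv2.convexHull(proj(m,P).astype(np.float32))
    im=np.zeros((420*S,560*S),np.uint8)
    cv2.fillPoly(im,[np.round((h+.5)*S*16-8).astype(np.int32)],1,shift=4);return im>0
def fit(views,P,x0,freeze_yaw=False,S=3):  # views [(model,mask)]; x0=[x,y,yaw,z]
    M=[(m,cv2.resize(k.astype(np.uint8),(560*S,420*S),interpolation=cv2.INTER_LINEAR)>0) for m,k in views]
    sc=np.array([.02,.02,.15,.02])
    def f(v):
        v=np.array(v)*sc+x0
        if freeze_yaw:v[2]=x0[2]
        tot=0
        for m,k in M:
            h=hullmask(m,pose(P,*v),S);tot+=1-(h&k).sum()/(h|k).sum()
        return tot/len(M)
    r=minimize(f,np.zeros(4),method="Nelder-Mead",options=dict(initial_simplex=np.r_[np.zeros((1,4)),np.eye(4)],xatol=5e-3,fatol=1e-4,maxiter=300))
    return np.round(r.x*sc+x0,4),round(r.fun,3)
E
python3 - <<'E'
from h import *
import pickle
out={}
mo={n:bot.camera_model(n) for n in("scene","top")}
for n in mo: bot.read_camera(n)
for q in("bottle_green","bottle_yellow","bottle_white","weight_steel","weight_brass","scale","basket","tray","brush","refractometer"):
    for n in mo:
        r=bot.outline_of(n,q)
        print(q,n,[(round(d["score"],2),np.round(d["position"]).tolist(),int(d["pixels"].sum())) for d in r][:3])
        out[q,n]=r
pickle.dump(out,open("o.pkl","wb"))
g=lambda q:[(mo[n],cv2.morphologyEx(out[q,n][0]["pixels"].astype(np.uint8),cv2.MORPH_CLOSE,np.ones((9,9)))) for n in mo if out[q,n]]
for q,P,x0 in(("basket",box(.3,.2,0,.06),[.55,-.36,0,0]),("tray",box(.17,.23,0,.012),[.6,0,0,0])):
    best=None
    v=g(q)
    if q=="tray": v=[(m,hullmask(m,[[0,0,0]],1)|(hullmask2:=cv2.fillPoly(np.zeros((420,560),np.uint8),[cv2.convexHull(np.argwhere(k)[:,::-1].astype(np.int32))],1))>0) for m,k in v[1:]]
    x0=np.array(x0);x0[:2]=onplane(mo["top"],out[q,"top"][0]["position"],.03)[:2]
    print(q,fit(v,P,x0))
# caps: triangulate by colour centroid of the cap pixels within outlines
ims={n:cv2.imread(f"pics/{n}0.png") for n in mo}
for q in("bottle_green","bottle_yellow","bottle_white"):
    o=[]
    for n in mo:
        k=out[q,n][0]["pixels"];hsv=cv2.cvtColor(ims[n],cv2.COLOR_BGR2HSV).astype(int)
        H,S,V=hsv[...,0],hsv[...,1],hsv[...,2]
        c={"bottle_green":(S<60)&(V>120),"bottle_yellow":V<60,"bottle_white":((H<8)|(H>172))&(S>130)}[q]&k
        nl,lab,st,ce=cv2.connectedComponentsWithStats(c.astype(np.uint8))
        i=min([j for j in range(1,nl) if st[j,4]>25],key=lambda j:ce[j][1]) if nl>1 else None
        print(q,n,st[i],ce[i]);o.append((mo[n],ce[i]))
    print(q,tri(o))
for q in("weight_steel","weight_brass"):
    print(q,tri([(mo[n],np.array(out[q,n][0]["position"])) for n in mo if out[q,n]]))
E
```

```text
bottle_green scene [(0.65, [308.0, 196.0], 1353)]
bottle_green top [(0.91, [267.0, 230.0], 631)]
bottle_yellow scene [(0.74, [326.0, 225.0], 1706)]
bottle_yellow top [(0.98, [236.0, 229.0], 717)]
bottle_white scene [(0.94, [290.0, 171.0], 1443)]
bottle_white top [(0.57, [294.0, 222.0], 751)]
weight_steel scene [(0.78, [292.0, 246.0], 538)]
weight_steel top [(0.57, [252.0, 203.0], 270)]
weight_brass scene [(0.69, [448.0, 321.0], 17612)]
weight_brass top [(0.47, [283.0, 208.0], 153)]
scale scene [(0.64, [448.0, 324.0], 17563), (0.55, [213.0, 253.0], 1807), (0.3, [308.0, 198.0], 1347)]
scale top [(0.62, [112.0, 270.0], 12361)]
basket scene [(0.73, [252.0, 117.0], 9735), (0.6, [325.0, 222.0], 1747)]
basket top [(0.69, [419.0, 246.0], 13580)]
tray scene [(0.98, [282.0, 246.0], 4036)]
tray top [(0.74, [264.0, 228.0], 639), (0.66, [267.0, 210.0], 4601)]
brush scene [(0.82, [210.0, 254.0], 1928)]
brush top [(0.76, [276.0, 144.0], 1112)]
refractometer scene [(0.78, [370.0, 194.0], 893)]
refractometer top [(0.6, [264.0, 297.0], 972)]
basket (array([ 0.5069, -0.3259,  0.0662, -0.0017]), np.floa
[... 250 characters left out ...]
 0.01375325, 0.1647263 ]), np.float64(0.21224837335904567))
bottle_yellow scene [314 187  24  22 302] [328.29139073 197.31125828]
bottle_yellow top [221 215  16  17 207] [228.69565217 222.55555556]
bottle_yellow (array([0.54069995, 0.08187973, 0.15931242]), np.float64(0.356720777356486))
bottle_white scene [283 137  14  19 187] [290.04278075 144.63636364]
bottle_white top [291 212  16  16 204] [298.40686275 219.30882353]
bottle_white (array([ 0.54493503, -0.05445525,  0.17500817]), np.float64(0.1222989519269504))
weight_steel (array([0.60227156, 0.05109795, 0.00990981]), np.float64(2.11106628237917))
weight_brass (array([ 0.42796761,  0.14841561, -0.28872402]), np.float64(76.42453887061686))
```

Run:
```python
from h import *
import pickle
out=pickle.load(open("o.pkl","rb"));mo={n:bot.camera_model(n) for n in("scene","top")}
ch=lambda k:cv2.fillPoly(np.zeros((420,560),np.uint8),[cv2.convexHull(np.argwhere(k)[:,::-1].astype(np.int32))],1)>0
op=lambda k:cv2.morphologyEx(k.astype(np.uint8),cv2.MORPH_OPEN,np.ones((7,7)))
T=[(mo["top"],ch(op(out["tray","top"][1]["pixels"]|out["tray","top"][0]["pixels"])))]
P=box(.17,.23,0,.012)
for v in([(mo["scene"],ch(op(out["tray","scene"][0]["pixels"]))) ]+T, T):
    print("tray",fit(v,P,[.58,.013,.03,0]))
k={n:ch(op(out["scale","scene" if n=="scene" else n][0]["pixels"])) for n in mo}
S=np.r_[box(.2,.19,0,.075),box(.095,.19,0,.08)+[-.1475,0,0]]
print("scale",fit([(mo[n],k[n]) for n in mo],S,[.5,.35,0,0]))
print("scale top",fit([(mo["top"],k["top"])],S,[.5,.35,0,0]))
S=np.r_[box(.2,.19,.07,.075),box(.095,.19,.0,.085)+[-.1475,0,0]]
print("scale b",fit([(mo[n],k[n]) for n in mo],S,[.5,.35,0,0]))
# steel weight: lower body + knob
W=np.r_[cyl(.02,0,.042),cyl(.015,.042,.06)]
print("steel",fit([(mo[n],out["weight_steel",n][0]["pixels"]) for n in mo],W,[.61,.05,0,.004],True,5))
print("steel hullpx",[ (int(out["weight_steel",n][0]["pixels"].sum())) for n in mo])
for q in("brush","refractometer"): print(q,tri([(mo[n],np.array(out[q,n][0]["position"])) for n in mo]))
print("brass top",onplane(mo["top"],[281.5,204.5],.047))
print("steel knob top",onplane(mo["top"],[246.5,203],.06), "scene",onplane(mo["scene"],[293,236],.06))
```

```text
tray (array([ 0.5716,  0.014 ,  0.0364, -0.0027]), np.float64(0.082))
tray (array([0.5712, 0.0129, 0.0341, 0.0046]), np.float64(0.017))
scale (array([ 0.5048,  0.3411,  0.0027, -0.0028]), np.float64(0.119))
scale top (array([ 0.502 ,  0.3586, -0.0033, -0.0377]), np.float64(0.025))
scale b (array([ 0.5051,  0.3405,  0.0117, -0.0051]), np.float64(0.07))
steel (array([0.6007, 0.0583, 0.0847, 0.0031]), np.float64(0.088))
steel hullpx [538, 270]
brush (array([ 0.75282334, -0.00756805,  0.01183465]), np.float64(0.38578459318517844))
refractometer (array([0.39031975, 0.01823442, 0.01650411]), np.float64(0.7809753316606134))
brass top [ 0.59738157 -0.02256038  0.047     ]
steel knob top [0.59810817 0.05587011 0.06      ] scene [0.60329638 0.06388772 0.06      ]
```

Call:
{"op": "drive_tool", "data": {
  "commands": [
    {"hand": 1, "translation": [40, 50, 60], "angular": [0, 0, 0.18]},
    {"hand": 1, "translation": [75, 100, 100], "angular": [0, 0, 0.36]},
    {"hand": 1, "translation": [110, 150, 120], "angular": [0, 0, 0.54]},
    {"hand": 1, "translation": [145, 200, 120], "angular": [0, 0, 0.72]},
    {"hand": 1, "translation": [180, 250, 120], "angular": [0, 0, 0.9]},
    {"hand": 1, "translation": [205, 300, 120], "angular": [0, 0, 1.08]},
    {"hand": 1, "translation": [220, 350, 120], "angular": [0, 0, 1.25]},
    {"hand": 1, "translation": [220, 400, 120], "angular": [0, 0, 1.25]},
    {"hand": 1, "translation": [220, 450, 120], "angular": [0, 0, 1.25]},
    {"hand": 1, "translation": [220, 450, 120], "angular": [0, 0, 1.25]},
    {"hand": 1, "translation": [220, 450, 120], "angular": [0, 0, 1.25]}
  ]
}}

```text
t: 2.62
eef_pos: [0.4506, -0.1851, 0.3655]
tool_rot: [0.0, 0.697, 0.717, -0.0]
contact_force: [0.5, -1.6, -0.1]
gripper_width: 1.004
grasp_force: 0.0
```

Call:
{"op": "drive_tool", "data": {
  "commands": [
    {"hand": 1, "translation": [30, 50, 0], "angular": [0, 0, 0]},
    {"hand": 1, "translation": [60, 100, 0], "angular": [0, 0, 0]},
    {"hand": 1, "translation": [90, 150, 0], "angular": [0, 0, 0]},
    {"hand": 1, "translation": [90, 200, 0], "angular": [0, 0, 0]},
    {"hand": 1, "translation": [90, 230, 0], "angular": [0, 0, 0]},
    {"hand": 1, "translation": [90, 230, 0], "angular": [0, 0, 0]},
    {"hand": 1, "translation": [90, 230, 0], "angular": [0, 0, 0]}
  ]
}}

```text
t: 3.5
eef_pos: [0.5412, 0.0432, 0.3649]
tool_rot: [0.0, 0.698, 0.716, -0.0]
contact_force: [-0.0, 0.2, 0.1]
gripper_width: 1.003
grasp_force: 0.0
```

```bash
cat > w.py <<'E'
from h import *
import sys,pickle
n=sys.argv[1];m=bot.camera_model("wrist");im=bot.read_camera("wrist")
cv2.imwrite(f"pics/{n}.png",im[...,::-1]);pickle.dump((m,im),open(n+".pkl","wb"))
print(bot.get_obs()["eef_pos"])
E
python3 w.py w1
```

```text
[0.54113974 0.04308015 0.36495236]
```

Call:
{"op": "drive_tool", "data": {
  "commands": [
    {"hand": 1, "translation": [0, -50, 0], "angular": [0, 0, 0]},
    {"hand": 1, "translation": [0, -100, 0], "angular": [0, 0, 0]},
    {"hand": 1, "translation": [0, -100, 0], "angular": [0, 0, 0]},
    {"hand": 1, "translation": [0, -100, 0], "angular": [0, 0, 0]}
  ]
}}

```text
t: 4.05
eef_pos: [0.5406, -0.0554, 0.3652]
tool_rot: [-0.0, 0.698, 0.716, 0.0]
contact_force: [-0.3, 0.5, 0.1]
gripper_width: 1.001
grasp_force: 0.0
```

```bash
python3 w.py w2; python3 -c "
import cv2,numpy as np
a=[cv2.resize(cv2.imread(f'pics/w{i}.png'),(400,300)) for i in(1,2)];cv2.imwrite('pics/w12.png',np.hstack(a))"
```

```text
[ 0.54064268 -0.05432696  0.36535142]
```

View pics/w12.png

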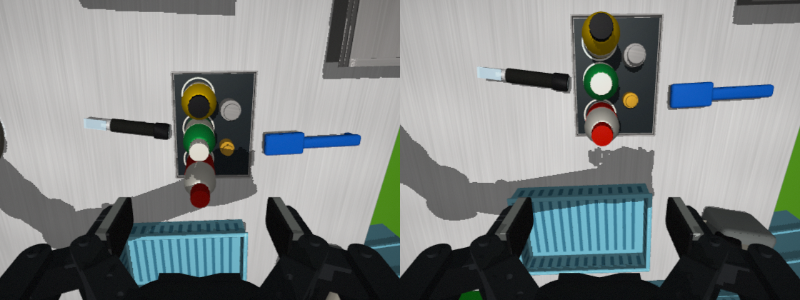

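Left half (w1) shows the caps at about (277,148), (279,213) and (280,274) in full-size pixels. Right half (w2) has them at (281,36), (281,118) and (281,188). The steel weight is at (322,153) in w1 and (329,77) in w2.

Run:
```python
from h import *
import pickle
W=[pickle.load(open(f"w{i}.pkl","rb")) for i in(1,2)]
mt=bot.camera_model("top");it=cv2.imread("pics/top0.png")[...,::-1]
V=W+[(mt,it)]
S={"yellow":[(277,148),(281,36),(229,222)],"green":[(279,213),(281,118),(264,222)],"white":[(280,274),(281,188),(298,219)],"steel":[(322,153),(329,77),(246,203)]}
def cap(im,q,s):
    h=cv2.cvtColor(np.ascontiguousarray(im),cv2.COLOR_RGB2HSV).astype(int);H,Sa,v=h[...,0],h[...,1],h[...,2]
    c={"yellow":v<60,"green":(Sa<50)&(v>170),"white":((H<8)|(H>172))&(Sa>130),"steel":(Sa<60)&(v>110)}[q]
    yy,xx=np.mgrid[:420,:560];c=c&(np.hypot(xx-s[0],yy-s[1])<24)
    n,l,st,ce=cv2.connectedComponentsWithStats(c.astype(np.uint8))
    j=min(range(1,n),key=lambda j:np.hypot(*(ce[j]-s))+(100 if st[j,4]<30 else 0));return ce[j],st[j],l==j
for q,s in S.items():
    o=[];mk=[]
    for (m,im),p in zip(V,s):
        c,st,k=cap(im,q,p);o.append((m,c));mk.append((m,k));print(q,np.round(c,1),st)
    p,r=tri(o[:2]);pa,ra=tri(o);print(" wrist tri",p.round(4),round(r,2)," all",pa.round(4),round(ra,2))
    if q=="steel": P=np.r_[cyl(.02,0,.042),cyl(.015,.042,.06)];z=.004
    else: P=cyl(.015,-.026,0);z={"yellow":.174,"green":.164,"white":.184}[q]
    print("  fit wrist",fit(mk[:2],P,[p[0],p[1],0,z],True,6))
```

```text
yellow [278.1 148.8] [263 133  31  33 775]
yellow [281.4  38. ] [ 265   18   34   41 1070]
yellow [232.5 214.5] [218 199  35  33 621]
 wrist tri [0.5396 0.0813 0.1663] 0.03  all [0.5411 0.0804 0.1717] 6.69
  fit wrist (array([0.5396, 0.0812, 0.1135, 0.1718]), np.float64(0.058))
green [278.  212.8] [265 201  27  24 535]
green [281.1 116.7] [266 101  31  32 743]
green [263.4 221.9] [256 215  15  15 167]
 wrist tri [0.5412 0.0135 0.1638] 0.04  all [0.5411 0.0135 0.1641] 0.14
  fit wrist (array([0.5412, 0.0129, 0.1129, 0.1612]), np.float64(0.173))
white [279.7 273.6] [267 257  27  34 766]
white [282.7 187.5] [268 171  31  34 801]
white [298.4 219.3] [291 212  16  16 204]
 wrist tri [ 0.5447 -0.0552  0.1718] 0.02  all [ 0.5447 -0.0547  0.1729] 0.18
  fit wrist (array([ 0.5448, -0.0561,  0.1406,  0.1807]), np.float64(0.069))
steel [322.6 154.1] [309 140  28  29 607]
steel [328.1  74.9] [313  61  31  32 694]
steel [244.6 203.4] [238 196  16  16 185]
 wrist tri [0.5995 0.0602 0.053 ] 0.13  all [0.5993 0.0603 0.053 ] 0.35
  fit wrist (array([ 0.6017,  0.0587,  0.1429, -0.0046]), np.float64(0.241))
```

Call:
{"op": "drive_tool", "data": {
  "commands": [
    {"hand": 1, "translation": [4, -1, -60], "angular": [0, 0, 0]},
    {"hand": 1, "translation": [4, -1, -120], "angular": [0, 0, 0]},
    {"hand": 1, "translation": [4, -1, -165], "angular": [0, 0, 0]},
    {"hand": 1, "translation": [4, -1, -185], "angular": [0, 0, 0]},
    {"hand": 1, "translation": [4, -1, -196], "angular": [0, 0, 0]},
    {"hand": 1, "translation": [4, -1, -196], "angular": [0, 0, 0]},
    {"hand": 0, "translation": [4, -1, -196], "angular": [0, 0, 0]},
    {"hand": 0, "translation": [4, -1, -196], "angular": [0, 0, 0]},
    {"hand": 0, "translation": [4, -1, -196], "angular": [0, 0, 0]},
    {"hand": 0, "translation": [4, -1, -196], "angular": [0, 0, 0]},
    {"hand": 0, "translation": [4, -1, -196], "angular": [0, 0, 0]},
    {"hand": 0, "translation": [4, -1, -196], "angular": [0, 0, 0]}
  ],
  "force": 60
}}

```text
t: 5.6
eef_pos: [0.5451, -0.0554, 0.1701]
tool_rot: [0.0, 0.697, 0.717, 0.0]
contact_force: [-1.5, -0.1, 6.0]
gripper_width: 0.331
grasp_force: 59.1
```

Call:
{"op": "drive_tool", "data": {
  "commands": [
    {"hand": 0, "translation": [0, 0, 25], "angular": [0, 0, 0]},
    {"hand": 0, "translation": [0, 0, 65], "angular": [0, 0, 0]},
    {"hand": 0, "translation": [3, -15, 90], "angular": [0, 0, 0]},
    {"hand": 0, "translation": [10, -50, 95], "angular": [0, 0, 0]},
    {"hand": 0, "translation": [20, -100, 95], "angular": [0, 0, 0]},
    {"hand": 0, "translation": [30, -155, 95], "angular": [0, 0, 0]},
    {"hand": 0, "translation": [40, -210, 95], "angular": [0, 0, 0]},
    {"hand": 0, "translation": [46, -250, 90], "angular": [0, 0, 0]},
    {"hand": 0, "translation": [47, -265, 75], "angular": [0, 0, 0]},
    {"hand": 0, "translation": [47, -265, 45], "angular": [0, 0, 0]},
    {"hand": 0, "translation": [47, -265, 20], "angular": [0, 0, 0]},
    {"hand": 0, "translation": [47, -265, 15], "angular": [0, 0, 0]}
  ]
}}

```text
t: 7.1
eef_pos: [0.59, -0.3187, 0.1813]
tool_rot: [-0.003, 0.697, 0.717, -0.001]
contact_force: [-0.3, -0.2, -2.3]
gripper_width: 0.332
grasp_force: 60.1
```

```bash
python3 w.py w3
python3 - <<'E'
import cv2,numpy as np
from station import bot
s=bot.read_camera("scene")[...,::-1]
cv2.imwrite('pics/s3.png',np.hstack([cv2.resize(cv2.imread('pics/w3.png'),(400,300)),cv2.resize(s[30:330,100:500],(400,300))]))
E
```

```text
[ 0.5906337  -0.3190812   0.18214744]
```

View pics/s3.png

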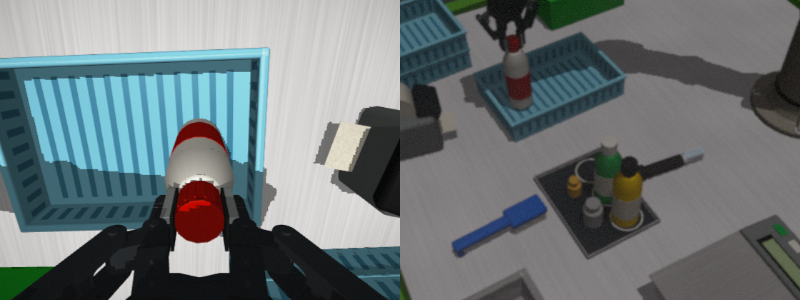

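The left half shows the white bottle gripped by its red cap above the far end of the basket. The right half shows it hanging upright inside the walls.

Call:
{"op": "drive_tool", "data": {
  "commands": [
    {"hand": 0, "translation": [0, 0, -6], "angular": [0, 0, 0]},
    {"hand": 0, "translation": [0, 0, -9], "angular": [0, 0, 0]},
    {"hand": 0, "translation": [0, 0, -11], "angular": [0, 0, 0]},
    {"hand": 0, "translation": [0, 0, -12], "angular": [0, 0, 0]},
    {"hand": 0, "translation": [0, 0, -12], "angular": [0, 0, 0]}
  ]
}}

```text
t: 7.82
eef_pos: [0.5917, -0.3204, 0.1723]
tool_rot: [0.0, 0.697, 0.717, 0.0]
contact_force: [0.3, 0.4, -3.1]
gripper_width: 0.33
grasp_force: 60.2
```

Call:
{"op": "drive_tool", "data": {
  "commands": [
    {"hand": 0, "translation": [0, 0, -1.5], "angular": [0, 0, 0]},
    {"hand": 0, "translation": [0, 0, -3], "angular": [0, 0, 0]},
    {"hand": 0, "translation": [0, 0, -3], "angular": [0, 0, 0]}
  ]
}}

```text
t: 8.2
eef_pos: [0.5923, -0.3207, 0.1712]
tool_rot: [0.001, 0.697, 0.717, 0.0]
contact_force: [-3.1, 0.0, 7.5]
gripper_width: 0.334
grasp_force: 61.4
```

Touching down. Release and go to green.

Call:
{"op": "drive_tool", "data": {
  "commands": [
    {"hand": 0.3, "translation": [0, 0, 0], "angular": [0, 0, 0]},
    {"hand": 0.9, "translation": [0, 0, 0], "angular": [0, 0, 0]},
    {"hand": 0.9, "translation": [0, 0, 0], "angular": [0, 0, 0]},
    {"hand": 0.9, "translation": [0, 0, 30], "angular": [0, 0, 0]},
    {"hand": 0.9, "translation": [0, 0, 75], "angular": [0, 0, 0]},
    {"hand": 0.9, "translation": [-5, 50, 90], "angular": [0, 0, 0]},
    {"hand": 0.9, "translation": [-15, 110, 90], "angular": [0, 0, 0]},
    {"hand": 0.9, "translation": [-25, 170, 90], "angular": [0, 0, 0]},
    {"hand": 0.9, "translation": [-35, 230, 90], "angular": [0, 0, 0]},
    {"hand": 0.9, "translation": [-45, 290, 85], "angular": [0, 0, 0]},
    {"hand": 0.9, "translation": [-51, 333, 65], "angular": [0, 0, 0]},
    {"hand": 0.9, "translation": [-51, 333, 40], "angular": [0, 0, 0]}
  ]
}}

```text
t: 9.7
eef_pos: [0.5407, 0.0176, 0.2099]
tool_rot: [0.0, 0.695, 0.719, 0.002]
contact_force: [0.7, -1.0, 0.2]
gripper_width: 0.892
grasp_force: 0.0
```

Call:
{"op": "drive_tool", "data": {
  "commands": [
    {"hand": 0.9, "translation": [0, 1, -20], "angular": [0, 0, 0]},
    {"hand": 0.9, "translation": [0, 1, -40], "angular": [0, 0, 0]},
    {"hand": 0.9, "translation": [0, 1, -55], "angular": [0, 0, 0]},
    {"hand": 0.9, "translation": [0, 1, -60], "angular": [0, 0, 0]},
    {"hand": 0.9, "translation": [0, 1, -60], "angular": [0, 0, 0]},
    {"hand": 0, "translation": [0, 1, -60], "angular": [0, 0, 0]},
    {"hand": 0, "translation": [0, 1, -60], "angular": [0, 0, 0]},
    {"hand": 0, "translation": [0, 1, -60], "angular": [0, 0, 0]},
    {"hand": 0, "translation": [0, 1, -60], "angular": [0, 0, 0]},
    {"hand": 0, "translation": [0, 1, -60], "angular": [0, 0, 0]},
    {"hand": 0, "translation": [0, 1, -60], "angular": [0, 0, 0]}
  ]
}}

```text
t: 11.08
eef_pos: [0.5414, 0.0137, 0.15]
tool_rot: [0.001, 0.697, 0.717, 0.001]
contact_force: [0.2, -0.2, 6.0]
gripper_width: 0.333
grasp_force: 59.5
```

Call:
{"op": "drive_tool", "data": {
  "commands": [
    {"hand": 0, "translation": [0, 0, 25], "angular": [0, 0, 0]},
    {"hand": 0, "translation": [0, 0, 65], "angular": [0, 0, 0]},
    {"hand": 0, "translation": [-2, -20, 90], "angular": [0, 0, 0]},
    {"hand": 0, "translation": [-6, -65, 95], "angular": [0, 0, 0]},
    {"hand": 0, "translation": [-12, -125, 95], "angular": [0, 0, 0]},
    {"hand": 0, "translation": [-18, -185, 95], "angular": [0, 0, 0]},
    {"hand": 0, "translation": [-25, -245, 95], "angular": [0, 0, 0]},
    {"hand": 0, "translation": [-31, -295, 95], "angular": [0, 0, 0]},
    {"hand": 0, "translation": [-34, -330, 85], "angular": [0, 0, 0]},
    {"hand": 0, "translation": [-34, -340, 60], "angular": [0, 0, 0]},
    {"hand": 0, "translation": [-34, -340, 30], "angular": [0, 0, 0]},
    {"hand": 0, "translation": [-34, -340, 12], "angular": [0, 0, 0]}
  ]
}}

```text
t: 12.58
eef_pos: [0.505, -0.3257, 0.1586]
tool_rot: [-0.002, 0.697, 0.717, -0.0]
contact_force: [0.1, 0.7, -3.1]
gripper_width: 0.332
grasp_force: 60.1
```

Call:
{"op": "drive_tool", "data": {
  "commands": [
    {"hand": 0, "translation": [0, 0, -4], "angular": [0, 0, 0]},
    {"hand": 0, "translation": [0, 0, -8], "angular": [0, 0, 0]},
    {"hand": 0, "translation": [0, 0, -10], "angular": [0, 0, 0]},
    {"hand": 0, "translation": [0, 0, -11], "angular": [0, 0, 0]},
    {"hand": 0, "translation": [0, 0, -12], "angular": [0, 0, 0]},
    {"hand": 0, "translation": [0, 0, -12], "angular": [0, 0, 0]}
  ]
}}

```text
t: 13.32
eef_pos: [0.5074, -0.3267, 0.151]
tool_rot: [0.001, 0.697, 0.717, 0.0]
contact_force: [-2.4, 1.4, 6.4]
gripper_width: 0.334
grasp_force: 61.4
```

Call:
{"op": "drive_tool", "data": {
  "commands": [
    {"hand": 0.3, "translation": [0, 0, 0], "angular": [0, 0, 0]},
    {"hand": 0.8, "translation": [0, 0, 0], "angular": [0, 0, 0]},
    {"hand": 0.8, "translation": [0, 0, 0], "angular": [0, 0, 0]},
    {"hand": 0.8, "translation": [0, 0, 35], "angular": [0, 0, 0]},
    {"hand": 0.8, "translation": [0, 0, 85], "angular": [0, 0, 0]},
    {"hand": 0.9, "translation": [4, 50, 100], "angular": [0, 0, 0]},
    {"hand": 0.9, "translation": [8, 110, 100], "angular": [0, 0, 0]},
    {"hand": 0.9, "translation": [13, 170, 100], "angular": [0, 0, 0]},
    {"hand": 0.9, "translation": [18, 230, 100], "angular": [0, 0, 0]},
    {"hand": 0.9, "translation": [23, 290, 100], "angular": [0, 0, 0]},
    {"hand": 0.9, "translation": [28, 350, 95], "angular": [0, 0, 0]},
    {"hand": 0.9, "translation": [32, 408, 80], "angular": [0, 0, 0]}
  ]
}}

```text
t: 14.82
eef_pos: [0.5395, 0.0837, 0.2302]
tool_rot: [0.001, 0.697, 0.717, 0.001]
contact_force: [0.6, 0.9, -0.0]
gripper_width: 0.902
grasp_force: 0.0
```

Call:
{"op": "drive_tool", "data": {
  "commands": [
    {"hand": 0.9, "translation": [0, 0, -20], "angular": [0, 0, 0]},
    {"hand": 0.9, "translation": [0, 0, -50], "angular": [0, 0, 0]},
    {"hand": 0.9, "translation": [0, 0, -65], "angular": [0, 0, 0]},
    {"hand": 0.9, "translation": [0, 0, -71], "angular": [0, 0, 0]},
    {"hand": 0.9, "translation": [0, 0, -71], "angular": [0, 0, 0]},
    {"hand": 0, "translation": [0, 0, -71], "angular": [0, 0, 0]},
    {"hand": 0, "translation": [0, 0, -71], "angular": [0, 0, 0]},
    {"hand": 0, "translation": [0, 0, -71], "angular": [0, 0, 0]},
    {"hand": 0, "translation": [0, 0, -71], "angular": [0, 0, 0]},
    {"hand": 0, "translation": [0, 0, -71], "angular": [0, 0, 0]},
    {"hand": 0, "translation": [0, 0, -71], "angular": [0, 0, 0]}
  ]
}}

```text
t: 16.2
eef_pos: [0.5394, 0.0817, 0.1591]
tool_rot: [0.001, 0.697, 0.717, 0.001]
contact_force: [-0.1, -1.1, 6.4]
gripper_width: 0.33
grasp_force: 59.3
```

Call:
{"op": "drive_tool", "data": {
  "commands": [
    {"hand": 0, "translation": [0, 0, 25], "angular": [0, 0, 0]},
    {"hand": 0, "translation": [0, 0, 65], "angular": [0, 0, 0]},
    {"hand": 0, "translation": [-5, -20, 90], "angular": [0, 0, 0]},
    {"hand": 0, "translation": [-20, -65, 95], "angular": [0, 0, 0]},
    {"hand": 0, "translation": [-36, -120, 95], "angular": [0, 0, 0]},
    {"hand": 0, "translation": [-53, -178, 95], "angular": [0, 0, 0]},
    {"hand": 0, "translation": [-70, -236, 95], "angular": [0, 0, 0]},
    {"hand": 0, "translation": [-87, -294, 95], "angular": [0, 0, 0]},
    {"hand": 0, "translation": [-103, -350, 95], "angular": [0, 0, 0]},
    {"hand": 0, "translation": [-114, -398, 90], "angular": [0, 0, 0]},
    {"hand": 0, "translation": [-117, -413, 65], "angular": [0, 0, 0]},
    {"hand": 0, "translation": [-117, -413, 35], "angular": [0, 0, 0]}
  ]
}}

```text
t: 17.7
eef_pos: [0.4203, -0.3332, 0.1919]
tool_rot: [-0.0, 0.698, 0.716, -0.0]
contact_force: [-0.1, 0.1, -5.2]
gripper_width: 0.33
grasp_force: 60.3
```

Call:
{"op": "drive_tool", "data": {
  "commands": [
    {"hand": 0, "translation": [0, 0, -15], "angular": [0, 0, 0]},
    {"hand": 0, "translation": [0, 0, -25], "angular": [0, 0, 0]},
    {"hand": 0, "translation": [0, 0, -29], "angular": [0, 0, 0]},
    {"hand": 0, "translation": [0, 0, -32], "angular": [0, 0, 0]},
    {"hand": 0, "translation": [0, 0, -34], "angular": [0, 0, 0]},
    {"hand": 0, "translation": [0, 0, -34], "angular": [0, 0, 0]}
  ]
}}

```text
t: 18.45
eef_pos: [0.4223, -0.3316, 0.1601]
tool_rot: [0.001, 0.697, 0.717, 0.0]
contact_force: [-0.2, -0.4, -0.9]
gripper_width: 0.333
grasp_force: 60.6
```

Call:
{"op": "drive_tool", "data": {
  "commands": [
    {"hand": 0, "translation": [0, 0, -1], "angular": [0, 0, 0]},
    {"hand": 0.3, "translation": [0, 0, -1], "angular": [0, 0, 0]},
    {"hand": 0.8, "translation": [0, 0, -1], "angular": [0, 0, 0]},
    {"hand": 0.8, "translation": [0, 0, -1], "angular": [0, 0, 0]},
    {"hand": 0.8, "translation": [0, 0, 35], "angular": [0, 0, 0]},
    {"hand": 0.8, "translation": [0, 0, 90], "angular": [0, 0, 0]},
    {"hand": 0.8, "translation": [20, 50, 100], "angular": [0, 0, 0]},
    {"hand": 0.8, "translation": [48, 100, 100], "angular": [0, 0, 0]},
    {"hand": 0.8, "translation": [76, 150, 100], "angular": [0, 0, 0]},
    {"hand": 0.8, "translation": [104, 200, 100], "angular": [0, 0, 0]},
    {"hand": 0.8, "translation": [132, 250, 100], "angular": [0, 0, 0]},
    {"hand": 0.8, "translation": [160, 300, 100], "angular": [0, 0, 0]}
  ]
}}

```text
t: 19.95
eef_pos: [0.5825, -0.03, 0.2593]
tool_rot: [0.0, 0.697, 0.717, 0.0]
contact_force: [-0.2, -0.9, 0.0]
gripper_width: 0.798
grasp_force: 0.0
```

Call:
{"op": "drive_tool", "data": {
  "commands": [
    {"hand": 0.8, "translation": [18, 30, 0], "angular": [0, 0, 0]},
    {"hand": 0.8, "translation": [18, 30, 0], "angular": [0, 0, 0]},
    {"hand": 0.8, "translation": [18, 30, 0], "angular": [0, 0, 0]}
  ]
}}

```text
t: 20.32
eef_pos: [0.5994, -0.0023, 0.2589]
tool_rot: [-0.0, 0.697, 0.717, -0.001]
contact_force: [-0.3, -0.7, -0.1]
gripper_width: 0.796
grasp_force: 0.0
```

```bash
python3 w.py w4
```

```text
[ 0.59930344 -0.00295991  0.259029  ]
```

Call:
{"op": "drive_tool", "data": {
  "commands": [
    {"hand": 0.65, "translation": [0, 57, 0], "angular": [0, 0, 0]},
    {"hand": 0.65, "translation": [0, 57, 0], "angular": [0, 0, 0]},
    {"hand": 0.65, "translation": [0, 57, 0], "angular": [0, 0, 0]}
  ]
}}

```text
t: 20.75
eef_pos: [0.5995, 0.0541, 0.2593]
tool_rot: [0.0, 0.698, 0.716, -0.0]
contact_force: [-0.5, -0.6, -0.3]
gripper_width: 0.658
grasp_force: 0.0
```

```bash
python3 w.py w5
python3 - <<'E'
import cv2,numpy as np
from station import bot
s=bot.read_camera("top")[...,::-1];cv2.imwrite('pics/top1.png',s)
a=[cv2.resize(cv2.imread(f'pics/w{i}.png'),(400,300)) for i in(4,5)]
cv2.imwrite('pics/v5.png',np.vstack([np.hstack(a),np.hstack([cv2.resize(s[160:310,300:500],(400,300)),cv2.resize(s[160:310,180:380],(400,300))])]))
E
```

```text
[0.59965525 0.05346529 0.25925784]
```

View pics/v5.png

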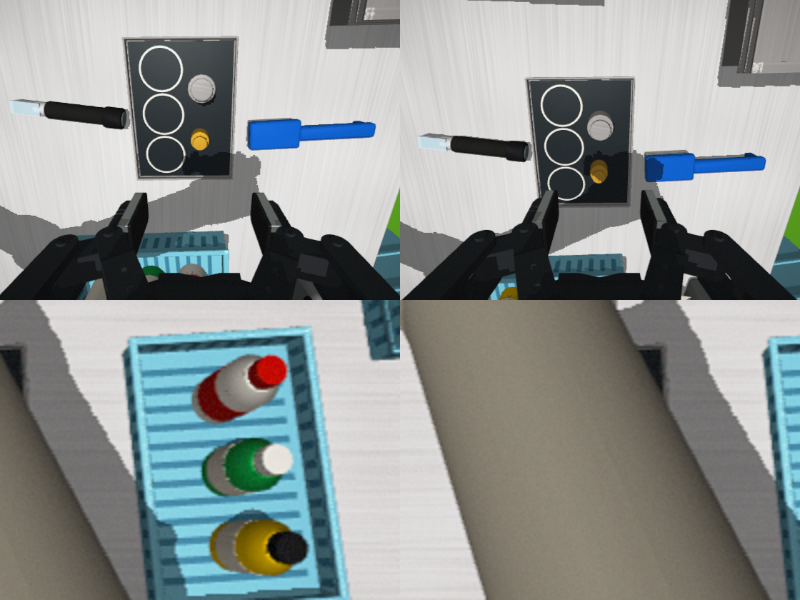

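The wrist views show the three empty rings, at (224,97), (230,160) and (231,217) full-size in w4 and (225,148), (230,206) and (234,256) in w5. The steel weight is near (282,124) in w4 and (280,178) in w5. The top crop shows all three bottles upright in the basket.

Run:
```python
from h import *
import pickle
W=[pickle.load(open(f"w{i}.pkl","rb")) for i in(4,5)]
R={"left":[(224,97),(225,148)],"mid":[(230,160),(230,206)],"right":[(231,217),(234,256)]}
for q,s in R.items():
    o=[]
    for (m,im),p in zip(W,s):
        g=im.astype(int).min(2);b=((g>120)).astype(np.uint8)
        cs,_=cv2.findContours(b,cv2.RETR_CCOMP,cv2.CHAIN_APPROX_NONE)
        c=min((c for c in cs if 1200<cv2.contourArea(c)<6000),key=lambda c:np.hypot(*(np.subtract(cv2.fitEllipse(c)[0],p))),default=None)
        if c is None: print("none");continue
        e=cv2.fitEllipse(c);o.append((m,np.array(e[0])));print(q,np.round(e[0],1),np.round(e[1],1),onplane(m,e[0],.005).round(4))
    if len(o)==2: print("  tri",tri(o)[0].round(4))
mk=[];o=[]
for (m,im),p in zip(W,[(282,124),(280,178)]):
    g=im.astype(int);b=((g.min(2)>75)&(g.max(2)-g.min(2)<25)).astype(np.uint8)
    n,l,st,ce=cv2.connectedComponentsWithStats(b);j=l[p[1],p[0]];print(st[j],ce[j]);mk.append((m,l==j));o.append((m,ce[j]))
print("steel tri",tri(o)[0].round(4))
P=np.r_[cyl(.02,0,.042),cyl(.015,.042,.06)]
print("fit",fit(mk,P,[.6,.058,0,.004],True,5))
for (m,im),k in zip(W,mk):print("one",onplane(m,np.argwhere(k[1]).mean(0)[::-1],.035).round(4))
```

```text
left [224.7  96. ] [55.2 60.1] [0.5373 0.0843 0.005 ]
left [225.7 147.8] [52.2 55.2] [0.5372 0.0841 0.005 ]
  tri [0.5375 0.0843 0.0063]
mid [228.4 159.5] [51.6 54.2] [0.5398 0.0142 0.005 ]
mid [229.2 205.2] [48. 51.] [0.5397 0.0142 0.005 ]
  tri [0.5397 0.0141 0.0048]
right [228.4 159.5] [51.6 54.2] [0.5398 0.0142 0.005 ]
right [229.2 205.2] [48. 51.] [0.5397 0.0142 0.005 ]
  tri [0.5397 0.0141 0.0048]
[ 262  103   40   42 1270] [281.77244094 123.43543307]
[ 262  155   37   42 1190] [279.59411765 176.36722689]
steel tri [0.6006 0.0586 0.0349]
fit (array([0.6007, 0.0585, 0.146 , 0.002 ]), np.float64(0.053))
one [0.6008 0.0587 0.035 ]
one [0.6004 0.0587 0.035 ]
```

Call:
{"op": "drive_tool", "data": {
  "commands": [
    {"hand": 0.65, "translation": [1, 4, -55], "angular": [0, 0, 0]},
    {"hand": 0.65, "translation": [1, 4, -110], "angular": [0, 0, 0]},
    {"hand": 0.65, "translation": [1, 4, -165], "angular": [0, 0, 0]},
    {"hand": 0.65, "translation": [1, 4, -200], "angular": [0, 0, 0]},
    {"hand": 0.65, "translation": [1, 4, -220], "angular": [0, 0, 0]},
    {"hand": 0.65, "translation": [1, 4, -230], "angular": [0, 0, 0]},
    {"hand": 0.65, "translation": [1, 4, -230], "angular": [0, 0, 0]},
    {"hand": 0, "translation": [1, 4, -230], "angular": [0, 0, 0]},
    {"hand": 0, "translation": [1, 4, -230], "angular": [0, 0, 0]},
    {"hand": 0, "translation": [1, 4, -230], "angular": [0, 0, 0]},
    {"hand": 0, "translation": [1, 4, -230], "angular": [0, 0, 0]},
    {"hand": 0, "translation": [1, 4, -230], "angular": [0, 0, 0]}
  ]
}}

```text
t: 22.35
eef_pos: [0.6014, 0.0598, 0.031]
tool_rot: [0.001, 0.697, 0.717, 0.001]
contact_force: [-2.4, -0.7, 5.6]
gripper_width: 0.453
grasp_force: 60.3
```

Run:
```python
from h import *
im=bot.read_camera("top")[...,::-1]; s=bot.read_camera("scene")[...,::-1]
cv2.imwrite("pics/tc.png",np.hstack([cv2.resize(im[190:350,50:182],(396,480),interpolation=cv2.INTER_CUBIC),cv2.resize(s[230:410,340:560],(404,330))] if 0 else [cv2.resize(im[190:350,50:182],(396,480),interpolation=cv2.INTER_CUBIC),cv2.resize(s[230:410,340:488],(396,480),interpolation=cv2.INTER_CUBIC)]))
```

```text
(no output)
```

View pics/tc.png

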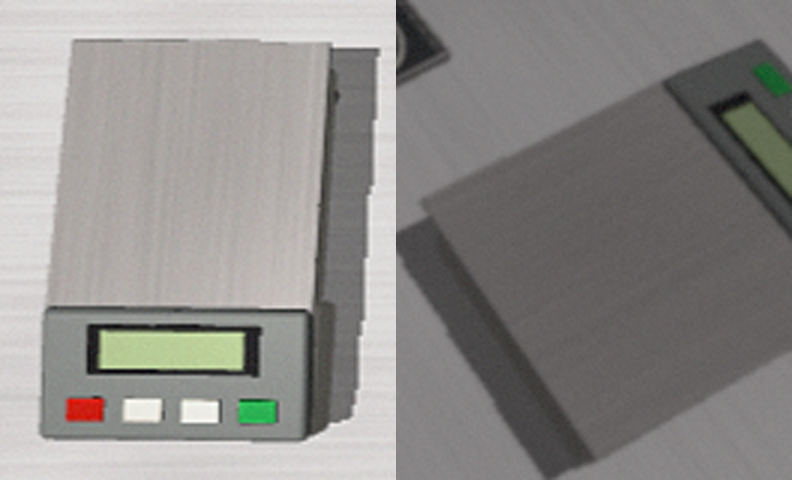

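The top crop gives the pan corners (74.3,203.3), (160.3,204.3), (66,292.7) and (154.3,292.7) in full-image pixels. The scene crop gives three of them: (349.7,306.5), (413.6,402.9) and (440.5,260.7).

Run:
```python
from h import *
t,s=[bot.camera_model(n) for n in("top","scene")]
T={"+x-y":(160.3,204.3),"+x+y":(74.3,203.3),"-x-y":(154.3,292.7),"-x+y":(66,292.7)}
S={"+x-y":(349.7,306.5),"+x+y":(413.6,402.9),"-x-y":(440.5,260.7)}
for k in T:
    print(k,onplane(t,T[k],.075).round(4), tri([(t,np.array(T[k])),(s,np.array(S[k]))])[0].round(4) if k in S else "")
print(np.mean([onplane(t,T[k],.075) for k in T],0))
```

```text
+x-y [0.5917 0.2441 0.075 ] [0.5924 0.2467 0.0679]
+x+y [0.5932 0.4334 0.075 ] [0.5954 0.4343 0.0712]
-x-y [0.4014 0.2465 0.075 ] [0.3995 0.2486 0.073 ]
-x+y [0.4007 0.4334 0.075 ] 
[0.49675625 0.33934393 0.075     ]
```

Call:
{"op": "drive_tool", "data": {
  "commands": [
    {"hand": 0, "translation": [0, 0, 10], "angular": [0, 0, 0]},
    {"hand": 0, "translation": [0, 0, 40], "angular": [0, 0, 0]},
    {"hand": 0, "translation": [0, 0, 90], "angular": [0, 0, 0]},
    {"hand": 0, "translation": [-10, 30, 125], "angular": [0, 0, 0]},
    {"hand": 0, "translation": [-25, 80, 125], "angular": [0, 0, 0]},
    {"hand": 0, "translation": [-40, 130, 125], "angular": [0, 0, 0]},
    {"hand": 0, "translation": [-55, 180, 125], "angular": [0, 0, 0]},
    {"hand": 0, "translation": [-70, 230, 125], "angular": [0, 0, 0]},
    {"hand": 0, "translation": [-80, 260, 120], "angular": [0, 0, 0]},
    {"hand": 0, "translation": [-90, 280, 110], "angular": [0, 0, 0]},
    {"hand": 0, "translation": [-95, 285, 100], "angular": [0, 0, 0]},
    {"hand": 0, "translation": [-95, 285, 100], "angular": [0, 0, 0]}
  ]
}}

```text
t: 23.95
eef_pos: [0.505, 0.3434, 0.1283]
tool_rot: [0.0, 0.697, 0.717, -0.001]
contact_force: [0.5, 0.1, -5.3]
gripper_width: 0.446
grasp_force: 61.5
```

Call:
{"op": "drive_tool", "data": {
  "commands": [
    {"hand": 0, "translation": [-7, -4, -8], "angular": [0, 0, 0]},
    {"hand": 0, "translation": [-7, -4, -16], "angular": [0, 0, 0]},
    {"hand": 0, "translation": [-7, -4, -21], "angular": [0, 0, 0]},
    {"hand": 0, "translation": [-7, -4, -23], "angular": [0, 0, 0]},
    {"hand": 0, "translation": [-7, -4, -24], "angular": [0, 0, 0]},
    {"hand": 0, "translation": [-7, -4, -25], "angular": [0, 0, 0]},
    {"hand": 0, "translation": [-7, -4, -26], "angular": [0, 0, 0]},
    {"hand": 0, "translation": [-7, -4, -26], "angular": [0, 0, 0]}
  ]
}}

```text
t: 24.95
eef_pos: [0.4987, 0.3407, 0.1033]
tool_rot: [0.0, 0.697, 0.717, 0.0]
contact_force: [-0.1, 0.3, -5.1]
gripper_width: 0.448
grasp_force: 61.5
```

Call:
{"op": "drive_tool", "data": {
  "commands": [
    {"hand": 0, "translation": [0, 0, -0.5], "angular": [0, 0, 0]},
    {"hand": 0, "translation": [0, 0, -1], "angular": [0, 0, 0]},
    {"hand": 0, "translation": [0, 0, -1.5], "angular": [0, 0, 0]},
    {"hand": 0, "translation": [0, 0, -2], "angular": [0, 0, 0]},
    {"hand": 0, "translation": [0, 0, -2], "angular": [0, 0, 0]},
    {"hand": 0, "translation": [0, 0, -2], "angular": [0, 0, 0]}
  ]
}}

```text
t: 25.7
eef_pos: [0.4987, 0.3407, 0.102]
tool_rot: [0.0, 0.697, 0.717, 0.0]
contact_force: [-3.7, -3.0, 5.5]
gripper_width: 0.449
grasp_force: 62.5
```

Call:
{"op": "drive_tool", "data": {
  "commands": [
    {"hand": 0.45, "translation": [0, 0, 0], "angular": [0, 0, 0]},
    {"hand": 0.55, "translation": [0, 0, 0], "angular": [0, 0, 0]},
    {"hand": 0.75, "translation": [0, 0, 0], "angular": [0, 0, 0]},
    {"hand": 0.75, "translation": [0, 0, 0], "angular": [0, 0, 0]},
    {"hand": 0.75, "translation": [0, 0, 20], "angular": [0, 0, 0]},
    {"hand": 0.75, "translation": [0, 0, 60], "angular": [0, 0, 0]},
    {"hand": 0.75, "translation": [0, 0, 120], "angular": [0, 0, 0]},
    {"hand": 0.8, "translation": [0, -50, 150], "angular": [0, 0, 0]},
    {"hand": 0.8, "translation": [-10, -110, 150], "angular": [0, 0, 0]},
    {"hand": 0.8, "translation": [-20, -170, 150], "angular": [0, 0, 0]},
    {"hand": 0.8, "translation": [-30, -230, 150], "angular": [0, 0, 0]},
    {"hand": 0.8, "translation": [-40, -290, 150], "angular": [0, 0, 0]}
  ]
}}

```text
t: 27.2
eef_pos: [0.4585, 0.0491, 0.2528]
tool_rot: [0.001, 0.697, 0.717, 0.001]
contact_force: [-0.3, -0.3, -0.1]
gripper_width: 0.803
grasp_force: 0.0
```

Run:
```python
from h import *
im=bot.read_camera("top")[...,::-1]; s=bot.read_camera("scene")[...,::-1]
cv2.imwrite("pics/t6.png",np.hstack([cv2.resize(im[190:350,50:182],(396,480),interpolation=cv2.INTER_CUBIC),cv2.resize(s[230:410,340:488],(396,480),interpolation=cv2.INTER_CUBIC)]))
mo={n:bot.camera_model(n) for n in("scene","top")}
print(proj(mo["top"],[[.4987,.3407,.135]]),proj(mo["scene"],[[.4987,.3407,.135]]))
```

```text
[[101.27496485 244.13097165]] [[435.17450482 307.71905663]]
```

View pics/t6.png

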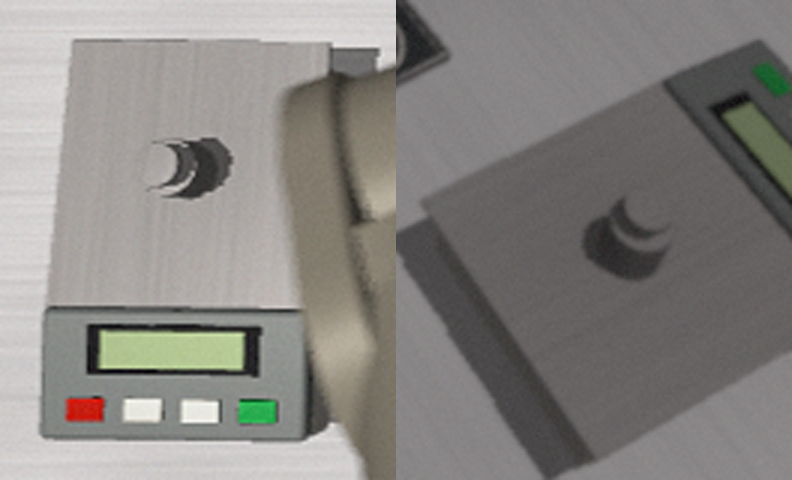

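The weight stands upright mid-pan, with its knob near (101,244) in the top image as predicted. Next I fetch yellow.

Call:
{"op": "drive_tool", "data": {
  "commands": [
    {"hand": 0.8, "translation": [-5, -55, 0], "angular": [0, 0, 0]},
    {"hand": 0.8, "translation": [-10, -115, 0], "angular": [0, 0, 0]},
    {"hand": 0.8, "translation": [-16, -175, 0], "angular": [0, 0, 0]},
    {"hand": 0.8, "translation": [-22, -235, 0], "angular": [0, 0, 0]},
    {"hand": 0.8, "translation": [-28, -295, 0], "angular": [0, 0, 0]},
    {"hand": 0.8, "translation": [-34, -350, 0], "angular": [0, 0, 0]},
    {"hand": 0.8, "translation": [-36, -382, -10], "angular": [0, 0, 0]},
    {"hand": 0.8, "translation": [-36, -382, -35], "angular": [0, 0, 0]},
    {"hand": 0.8, "translation": [-36, -382, -40], "angular": [0, 0, 0]},
    {"hand": 0.8, "translation": [-36, -382, -40], "angular": [0, 0, 0]}
  ]
}}

```text
t: 28.55
eef_pos: [0.4234, -0.3306, 0.2121]
tool_rot: [0.0, 0.697, 0.717, 0.0]
contact_force: [1.3, -0.6, 0.3]
gripper_width: 0.801
grasp_force: 0.0
```

```bash
python3 w.py w7; python3 -c "
import cv2
cv2.imwrite('pics/w7s.png',cv2.resize(cv2.imread('pics/w7.png'),(400,300)))
from h import *
m=bot.camera_model('wrist');print(proj(m,[[.4223,-.3316,.175],[.5074,-.3267,.165]]))"
```

```text
[ 0.42359808 -0.33081509  0.21243666]
[[276.23601319 258.03978329]
 [420.48479677 246.57334247]]
```

View pics/w7s.png

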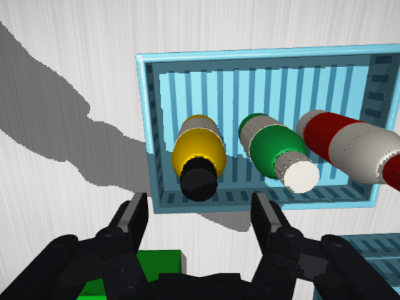

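The yellow cap top is at about (279,256) full-size, where it was predicted, and all three bottles are upright.

Call:
{"op": "drive_tool", "data": {
  "commands": [
    {"hand": 0.8, "translation": [-1, -1, -25], "angular": [0, 0, 0]},
    {"hand": 0.8, "translation": [-1, -1, -45], "angular": [0, 0, 0]},
    {"hand": 0.8, "translation": [-1, -1, -52], "angular": [0, 0, 0]},
    {"hand": 0.8, "translation": [-1, -1, -52], "angular": [0, 0, 0]},
    {"hand": 0, "translation": [-1, -1, -52], "angular": [0, 0, 0]},
    {"hand": 0, "translation": [-1, -1, -52], "angular": [0, 0, 0]},
    {"hand": 0, "translation": [-1, -1, -52], "angular": [0, 0, 0]},
    {"hand": 0, "translation": [-1, -1, -52], "angular": [0, 0, 0]},
    {"hand": 0, "translation": [-1, -1, -52], "angular": [0, 0, 0]},
    {"hand": 0, "translation": [-1, -1, -52], "angular": [0, 0, 0]}
  ]
}}

```text
t: 29.85
eef_pos: [0.4224, -0.3327, 0.1603]
tool_rot: [0.001, 0.697, 0.717, 0.0]
contact_force: [-0.3, 0.8, 6.5]
gripper_width: 0.336
grasp_force: 59.2
```

Call:
{"op": "drive_tool", "data": {
  "commands": [
    {"hand": 0, "translation": [0, 0, 25], "angular": [0, 0, 0]},
    {"hand": 0, "translation": [0, 0, 70], "angular": [0, 0, 0]},
    {"hand": 0, "translation": [5, 20, 95], "angular": [0, 0, 0]},
    {"hand": 0, "translation": [18, 65, 100], "angular": [0, 0, 0]},
    {"hand": 0, "translation": [34, 122, 100], "angular": [0, 0, 0]},
    {"hand": 0, "translation": [50, 180, 100], "angular": [0, 0, 0]},
    {"hand": 0, "translation": [66, 238, 100], "angular": [0, 0, 0]},
    {"hand": 0, "translation": [82, 296, 100], "angular": [0, 0, 0]},
    {"hand": 0, "translation": [98, 354, 95], "angular": [0, 0, 0]},
    {"hand": 0, "translation": [111, 400, 80], "angular": [0, 0, 0]},
    {"hand": 0, "translation": [115, 416, 50], "angular": [0, 0, 0]},
    {"hand": 0, "translation": [115, 416, 20], "angular": [0, 0, 0]}
  ]
}}

```text
t: 31.35
eef_pos: [0.536, 0.0858, 0.1778]
tool_rot: [-0.001, 0.696, 0.718, -0.0]
contact_force: [0.1, -0.6, -3.9]
gripper_width: 0.331
grasp_force: 60.3
```

Call:
{"op": "drive_tool", "data": {
  "commands": [
    {"hand": 0, "translation": [0, 0, -8], "angular": [0, 0, 0]},
    {"hand": 0, "translation": [0, 0, -14], "angular": [0, 0, 0]},
    {"hand": 0, "translation": [0, 0, -17], "angular": [0, 0, 0]},
    {"hand": 0, "translation": [0, 0, -19], "angular": [0, 0, 0]},
    {"hand": 0, "translation": [0, 0, -20], "angular": [0, 0, 0]},
    {"hand": 0, "translation": [0, 0, -20], "angular": [0, 0, 0]}
  ]
}}

```text
t: 32.1
eef_pos: [0.5369, 0.0836, 0.1596]
tool_rot: [0.0, 0.697, 0.717, 0.0]
contact_force: [-0.4, 0.0, -3.5]
gripper_width: 0.333
grasp_force: 60.3
```

Call:
{"op": "drive_tool", "data": {
  "commands": [
    {"hand": 0, "translation": [0, 0, -1], "angular": [0, 0, 0]},
    {"hand": 0, "translation": [0, 0, -2], "angular": [0, 0, 0]},
    {"hand": 0, "translation": [0, 0, -2], "angular": [0, 0, 0]}
  ]
}}

```text
t: 32.48
eef_pos: [0.5376, 0.0838, 0.1592]
tool_rot: [0.001, 0.697, 0.717, 0.001]
contact_force: [-3.4, -0.9, 11.0]
gripper_width: 0.332
grasp_force: 62.2
```

Call:
{"op": "drive_tool", "data": {
  "commands": [
    {"hand": 0.3, "translation": [0, 0, 0], "angular": [0, 0, 0]},
    {"hand": 0.8, "translation": [0, 0, 0], "angular": [0, 0, 0]},
    {"hand": 0.8, "translation": [0, 0, 0], "angular": [0, 0, 0]},
    {"hand": 0.8, "translation": [0, 0, 35], "angular": [0, 0, 0]},
    {"hand": 0.8, "translation": [0, 0, 85], "angular": [0, 0, 0]},
    {"hand": 0.8, "translation": [-4, -50, 100], "angular": [0, 0, 0]},
    {"hand": 0.8, "translation": [-8, -110, 100], "angular": [0, 0, 0]},
    {"hand": 0.8, "translation": [-13, -170, 100], "angular": [0, 0, 0]},
    {"hand": 0.8, "translation": [-18, -230, 100], "angular": [0, 0, 0]},
    {"hand": 0.8, "translation": [-23, -290, 100], "angular": [0, 0, 0]},
    {"hand": 0.8, "translation": [-27, -350, 95], "angular": [0, 0, 0]},
    {"hand": 0.8, "translation": [-30, -410, 80], "angular": [0, 0, 0]}
  ]
}}

```text
t: 33.98
eef_pos: [0.5071, -0.3286, 0.238]
tool_rot: [0.001, 0.697, 0.717, 0.0]
contact_force: [0.7, 0.5, 0.3]
gripper_width: 0.799
grasp_force: 0.0
```

Call:
{"op": "drive_tool", "data": {
  "commands": [
    {"hand": 0.8, "translation": [0, 0, -20], "angular": [0, 0, 0]},
    {"hand": 0.8, "translation": [0, 0, -50], "angular": [0, 0, 0]},
    {"hand": 0.8, "translation": [0, 0, -75], "angular": [0, 0, 0]},
    {"hand": 0.8, "translation": [0, 0, -86], "angular": [0, 0, 0]},
    {"hand": 0.8, "translation": [0, 0, -86], "angular": [0, 0, 0]},
    {"hand": 0, "translation": [0, 0, -86], "angular": [0, 0, 0]},
    {"hand": 0, "translation": [0, 0, -86], "angular": [0, 0, 0]},
    {"hand": 0, "translation": [0, 0, -86], "angular": [0, 0, 0]},
    {"hand": 0, "translation": [0, 0, -86], "angular": [0, 0, 0]},
    {"hand": 0, "translation": [0, 0, -86], "angular": [0, 0, 0]},
    {"hand": 0, "translation": [0, 0, -86], "angular": [0, 0, 0]}
  ]
}}

```text
t: 35.35
eef_pos: [0.5077, -0.3267, 0.1526]
tool_rot: [0.001, 0.697, 0.717, 0.0]
contact_force: [-0.8, 0.6, 6.3]
gripper_width: 0.328
grasp_force: 59.5
```

Call:
{"op": "drive_tool", "data": {
  "commands": [
    {"hand": 0, "translation": [0, 0, 25], "angular": [0, 0, 0]},
    {"hand": 0, "translation": [0, 0, 70], "angular": [0, 0, 0]},
    {"hand": 0, "translation": [2, 20, 95], "angular": [0, 0, 0]},
    {"hand": 0, "translation": [6, 65, 100], "angular": [0, 0, 0]},
    {"hand": 0, "translation": [11, 122, 100], "angular": [0, 0, 0]},
    {"hand": 0, "translation": [17, 180, 100], "angular": [0, 0, 0]},
    {"hand": 0, "translation": [23, 238, 100], "angular": [0, 0, 0]},
    {"hand": 0, "translation": [28, 290, 95], "angular": [0, 0, 0]},
    {"hand": 0, "translation": [31, 325, 85], "angular": [0, 0, 0]},
    {"hand": 0, "translation": [32, 341, 70], "angular": [0, 0, 0]},
    {"hand": 0, "translation": [32, 341, 40], "angular": [0, 0, 0]},
    {"hand": 0, "translation": [32, 341, 15], "angular": [0, 0, 0]}
  ]
}}

```text
t: 36.85
eef_pos: [0.5375, 0.0146, 0.1646]
tool_rot: [-0.001, 0.697, 0.717, -0.001]
contact_force: [0.5, -1.4, -4.3]
gripper_width: 0.331
grasp_force: 60.1
```

Call:
{"op": "drive_tool", "data": {
  "commands": [
    {"hand": 0, "translation": [0, 0, -6], "angular": [0, 0, 0]},
    {"hand": 0, "translation": [0, 0, -11], "angular": [0, 0, 0]},
    {"hand": 0, "translation": [0, 0, -14], "angular": [0, 0, 0]},
    {"hand": 0, "translation": [0, 0, -15], "angular": [0, 0, 0]},
    {"hand": 0, "translation": [0, 0, -16], "angular": [0, 0, 0]},
    {"hand": 0, "translation": [0, 0, -17], "angular": [0, 0, 0]},
    {"hand": 0, "translation": [0, 0, -17], "angular": [0, 0, 0]}
  ]
}}

```text
t: 37.72
eef_pos: [0.5396, 0.0148, 0.1515]
tool_rot: [0.001, 0.697, 0.717, 0.001]
contact_force: [-4.3, 0.3, 12.7]
gripper_width: 0.329
grasp_force: 62.1
```

Call:
{"op": "drive_tool", "data": {
  "commands": [
    {"hand": 0.3, "translation": [0, 0, 0], "angular": [0, 0, 0]},
    {"hand": 0.8, "translation": [0, 0, 0], "angular": [0, 0, 0]},
    {"hand": 0.8, "translation": [0, 0, 0], "angular": [0, 0, 0]},
    {"hand": 0.8, "translation": [0, 0, 35], "angular": [0, 0, 0]},
    {"hand": 0.8, "translation": [0, 0, 85], "angular": [0, 0, 0]},
    {"hand": 0.8, "translation": [8, -50, 100], "angular": [0, 0, 0]},
    {"hand": 0.8, "translation": [17, -108, 100], "angular": [0, 0, 0]},
    {"hand": 0.8, "translation": [26, -166, 100], "angular": [0, 0, 0]},
    {"hand": 0.8, "translation": [35, -224, 100], "angular": [0, 0, 0]},
    {"hand": 0.8, "translation": [44, -282, 100], "angular": [0, 0, 0]},
    {"hand": 0.8, "translation": [52, -335, 95], "angular": [0, 0, 0]},
    {"hand": 0.8, "translation": [52, -335, 80], "angular": [0, 0, 0]}
  ]
}}

```text
t: 39.22
eef_pos: [0.5899, -0.327, 0.2289]
tool_rot: [0.001, 0.7, 0.714, -0.001]
contact_force: [0.5, 0.3, -0.3]
gripper_width: 0.8
grasp_force: 0.0
```

Call:
{"op": "drive_tool", "data": {
  "commands": [
    {"hand": 0.8, "translation": [0, 0, -20], "angular": [0, 0, 0]},
    {"hand": 0.8, "translation": [0, 0, -45], "angular": [0, 0, 0]},
    {"hand": 0.8, "translation": [0, 0, -58], "angular": [0, 0, 0]},
    {"hand": 0.8, "translation": [0, 0, -58], "angular": [0, 0, 0]},
    {"hand": 0, "translation": [0, 0, -58], "angular": [0, 0, 0]},
    {"hand": 0, "translation": [0, 0, -58], "angular": [0, 0, 0]},
    {"hand": 0, "translation": [0, 0, -58], "angular": [0, 0, 0]},
    {"hand": 0, "translation": [0, 0, -58], "angular": [0, 0, 0]},
    {"hand": 0, "translation": [0, 0, -58], "angular": [0, 0, 0]},
    {"hand": 0, "translation": [0, 0, -58], "angular": [0, 0, 0]}
  ]
}}

```text
t: 40.48
eef_pos: [0.5916, -0.3206, 0.1726]
tool_rot: [0.001, 0.697, 0.717, 0.0]
contact_force: [0.7, 0.7, 5.1]
gripper_width: 0.33
grasp_force: 59.6
```

Call:
{"op": "drive_tool", "data": {
  "commands": [
    {"hand": 0, "translation": [0, 0, 25], "angular": [0, 0, 0]},
    {"hand": 0, "translation": [0, 0, 70], "angular": [0, 0, 0]},
    {"hand": 0, "translation": [-4, 20, 95], "angular": [0, 0, 0]},
    {"hand": 0, "translation": [-12, 65, 100], "angular": [0, 0, 0]},
    {"hand": 0, "translation": [-23, 120, 100], "angular": [0, 0, 0]},
    {"hand": 0, "translation": [-33, 175, 100], "angular": [0, 0, 0]},
    {"hand": 0, "translation": [-42, 220, 100], "angular": [0, 0, 0]},
    {"hand": 0, "translation": [-47, 250, 95], "angular": [0, 0, 0]},
    {"hand": 0, "translation": [-49, 263, 80], "angular": [0, 0, 0]},
    {"hand": 0, "translation": [-49, 265, 60], "angular": [0, 0, 0]},
    {"hand": 0, "translation": [-49, 265, 35], "angular": [0, 0, 0]},
    {"hand": 0, "translation": [-49, 265, 15], "angular": [0, 0, 0]}
  ]
}}

```text
t: 41.98
eef_pos: [0.5407, -0.0569, 0.1838]
tool_rot: [-0.001, 0.698, 0.716, -0.001]
contact_force: [-0.0, -0.7, -4.2]
gripper_width: 0.328
grasp_force: 59.9
```

Call:
{"op": "drive_tool", "data": {
  "commands": [
    {"hand": 0, "translation": [0, 0, -6], "angular": [0, 0, 0]},
    {"hand": 0, "translation": [0, 0, -11], "angular": [0, 0, 0]},
    {"hand": 0, "translation": [0, 0, -14], "angular": [0, 0, 0]},
    {"hand": 0, "translation": [0, 0, -15], "angular": [0, 0, 0]},
    {"hand": 0, "translation": [0, 0, -16], "angular": [0, 0, 0]},
    {"hand": 0, "translation": [0, 0, -17], "angular": [0, 0, 0]},
    {"hand": 0, "translation": [0, 0, -17], "angular": [0, 0, 0]}
  ]
}}

```text
t: 42.85
eef_pos: [0.5426, -0.0553, 0.1715]
tool_rot: [0.001, 0.697, 0.717, 0.001]
contact_force: [-2.6, -0.8, 11.4]
gripper_width: 0.33
grasp_force: 61.8
```

Release, retreat upward and back out of the view, then check.

Call:
{"op": "drive_tool", "data": {
  "commands": [
    {"hand": 0.3, "translation": [0, 0, 0], "angular": [0, 0, 0]},
    {"hand": 0.8, "translation": [0, 0, 0], "angular": [0, 0, 0]},
    {"hand": 0.8, "translation": [0, 0, 0], "angular": [0, 0, 0]},
    {"hand": 0.8, "translation": [0, 0, 35], "angular": [0, 0, 0]},
    {"hand": 0.8, "translation": [0, 0, 85], "angular": [0, 0, 0]},
    {"hand": 0.8, "translation": [0, -50, 110], "angular": [0, 0, 0]},
    {"hand": 0.8, "translation": [0, -110, 110], "angular": [0, 0, 0]},
    {"hand": 0.8, "translation": [0, -170, 110], "angular": [0, 0, 0]},
    {"hand": 0.8, "translation": [0, -230, 110], "angular": [0, 0, 0]},
    {"hand": 0.8, "translation": [0, -290, 110], "angular": [0, 0, 0]},
    {"hand": 0.8, "translation": [0, -300, 110], "angular": [0, 0, 0]},
    {"hand": 0.8, "translation": [0, -300, 110], "angular": [0, 0, 0]}
  ]
}}

```text
t: 44.35
eef_pos: [0.5415, -0.3556, 0.2788]
tool_rot: [-0.0, 0.698, 0.716, 0.0]
contact_force: [-0.0, 1.7, -0.3]
gripper_width: 0.801
grasp_force: 0.0
```

Run:
```python
from h import *
im=bot.read_camera("top")[...,::-1]; s=bot.read_camera("scene")[...,::-1]
cv2.imwrite("pics/t9.png",np.hstack([cv2.resize(im[60:360,50:350],(400,400)),cv2.resize(s[110:410,140:440],(400,400))]))
```

```text
(no output)
```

View pics/t9.png

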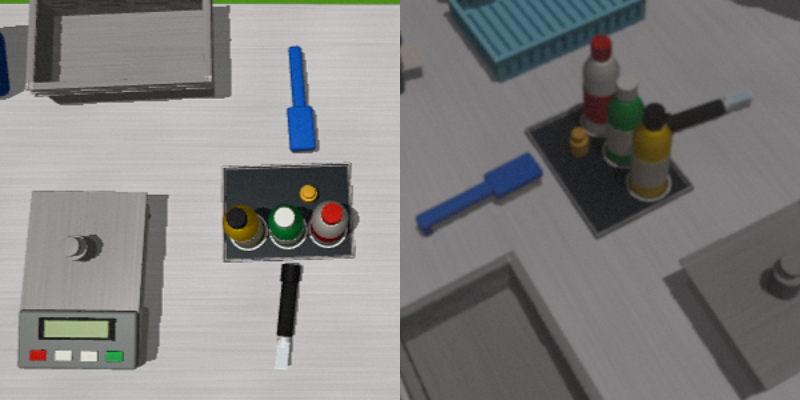

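All three bottles stand upright on their rings in the old order: yellow (236,218), green (286,218) and white (332,214) in the crop. The steel weight is mid-pan, and the brass weight, brush and refractometer have not moved.

```bash
python3 -c "
from station import bot
print(bot.hand_in())"
```

```text
the job is handed in; nothing more can be done
None
```

The job is handed in at about 44 s: the steel weight stands upright in the middle of the pan, the three bottles are back upright on their rings in the old order, and the brass weight, brush and refractometer were not moved.

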